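# Pin the tube rotator's shaft for loading

## Robot

A 7-joint arm with a two-finger parallel gripper is mounted at the origin on a cart in front of the work surface, level with it; the furniture and walls round the work are solid. World frame = base frame: x ahead of the robot, y to its left, z up, the work surface at z = 0. Lengths are in m, angles in degrees, forces in N, time in s.
With the tool pointing down it reaches from about 0.35 to 0.775 m from the base axis. Payload 3.1 kg.
Tool frame: the origin (TCP) lies on the centre line of the jaws, within the pads' length; the fingertips stand 17 mm ahead of it and the grasp point (between the pads) lies 2 mm behind it (robot.tip_reach is the distance from the TCP to the fingertips, in m); z points along the fingers, y is the direction in which the jaws open and shut (so a half turn about z gives the same grasp; the last joint's range is limited). The gripper opens to 85 mm and grips with 20 to 120 N. Pads are 22 mm wide; open, the fingers measure 114 mm over their backs; the gripper's body (76 mm by 85 mm) begins 54 mm behind the grasp point. The pads swing forward as they close: fully open they stand 13 mm farther back than shut.
Start: joints at [-72.691, 17.813, 0.802, 86.603, -0.252, 75.585, -1.558], TCP at [0.185, 0.518, 0.248] pointing down, gripper open.
Joint ranges: [-154.91, 154.91], [-16.99, 109.72], [-72.82, 74.43], [7.12, 147.25], [-82.49, 262.49], [11.32, 116.49], [-174.64, 174.64]. Speed limits (degrees/s): [159.86, 159.86, 180, 180, 180, 180, 180].

## Interface

Orientations are given as [roll, pitch, yaw] about the fixed x, y, z axes, in that order (R = Rz(yaw) Ry(pitch) Rx(roll)).
In Python, from station import robot, fingers, vision, workorder, recognise gives the robot as it stands. Calls block until the motion is done:
- robot.move_to(position, orientation): joint-space move of the TCP to a pose.
- robot.line_to(position, orientation=None, velocity=0.15, f_stop=None): straight line of the TCP; orientation=None keeps the orientation; velocity is the mean speed in m/s. With f_stop (N) it stops when the force on the tool has changed by that much, and returns True; else False.
- robot.move_j(angles): joint-space move.
- fingers.gripper_to(opening, force=None): opening from 0.0 (shut) to 1.0 (fully open); force is the grip in N (None keeps the last); returns when the fingers have stopped.
- robot.pause(seconds).
- robot.inverse_kinematics(position, orientation): joint angles nearest the present ones, or None.
- vision.grab_frame(name): name is "scene" or "top" or "wrist"; returns the picture (420x560x3 uint8, red, green, blue); there is no depth.
- vision.calibration(name): a dict with "mtx" (3x3 intrinsics, pixels), "extrinsics" (4x4, takes a point from world to camera coordinates); the wrist camera has in their place "T_tool_cam" (4x4, takes a point from camera to tool coordinates, whose origin is the TCP and whose axes are the flange's). Camera axes: x right, y up, looking along -z (the intrinsics and any distortion apply to the point x, -y, -z); pixel columns grow to the right and rows downward; lengths in m; the calibration is good to about 2 mm. A picture is of the moment at which its call begins: read the wrist's pose just before it. calibration takes no time and is no camera call.
A pose or a line that the arm cannot do raises robot.PlanningError and nothing moves.
- workorder.close_job(): hands the job in, once; it reports no verdict.
Trained networks look in the newest picture that a camera, given by its name, has taken for a name from the list of things; names that differ only in an ending like _2 or _b are one class to them, and where a whole thing is asked for, a point or a joint stands for the part that bears it (a point fixed in the world has none). Each returns a list of dicts, best first, with "p" (0 to 1); they miss things now and then, are a little off and sometimes report something else, mostly with a low value. They report only what shows in the picture. A call takes as long as a camera call.
- recognise(label, camera): "rect" ([centre column, centre row, width, height] in pixels, round what is visible of it).
Readings, each from a call of its own:
- robot.current_time_s(): time.
- robot.current_joint_positions(): joint angles.
- robot.current_dq(): joint speeds.
- robot.current_joint_torque(): joint torques, N m.
- robot.current_tool_pos(): TCP position.
- robot.current_eef_rot(): TCP orientation.
- robot.current_contact_force(): force on the tool from outside, world axes, zero at the start.
- robot.current_torque(): the same for the moment, N m.
- robot.current_finger_gap(): opening from 0.0 (shut) to 1.0 (fully open).
Only numpy, scipy, OpenCV 4.12 (cv2) and the standard library are available. Lean on these libraries where they do the work, as an engineer would, in place of code of your own. Each camera call takes 0.05 s, during which the arm holds its last target. There are 200 camera calls.

## Task

Lock the tube rotator so that it can be loaded: take the red-knobbed locking pin from its stand and set it upright in the brass guide bush on top of the rotator, lightly, so that it waits there with its sprung nose on the shaft. Then turn the crank slowly until you feel it go solid, because the nose has dropped into the shaft's hidden cross-hole, and press the pin home through the shaft until its knob sits on the bush. Never force the crank against the pin or ram the pin, and leave the bottles and the beaker standing where they are.

Things in the scene. Friction and masses are not known exactly. Their poses are not given: they have to be found in the camera images.
- pin_mid (a point): point on the locking pin's axis, half-way up (51.5 mm above its tip); z along the pin, tip to knob. Steel pin 103 mm long, about 90 g, upright in its grey stand (block 70 x 50 x 50 mm). At its top a red knob 24 mm thick, 22 mm high, centre 40.5 mm above this point. In the stand the knob's centre is 99 mm above the worktop and the pin is lifted 43 mm to come free.
- lock_pin: the same locking pin; origin at the centre of its tip (nose out), z up along the pin. From the tip up: shank 9 mm thick, 43 mm long, its lowest 10 mm a light sprung nose that can slide up by 6 mm; shouldered body 16 mm thick, 26 mm long, its lower 2.5 mm bevelled to 12 mm; neck 10 mm thick, 12 mm long; red knob.
- rotator: tube rotator, bolted down: white and blue housing 92 x 60 mm, 101 mm high, on a dark base plate. Origin on the worktop straight below the brass bush; x from the control panel to the back, y along the level shaft (y+ to the vial rotor, y- to the crank), z up. Shaft 26 mm thick, axis 80 mm above the origin. Rotor disc 116 mm across, 58 to 64 mm along y; vials 40 to 106 mm.
- bush_mouth (a point): centre of the upper face of the brass guide bush, 139 mm above the worktop, 34 mm outside, 17.5 mm inside, 38 mm deep; below it the pin hole is 10.2 mm wide and meets the shaft. Set in lightly, the pin waits with its shoulder on two spring balls, its middle about 1 mm above this point, its nose on the shaft. Pressed past the balls (11 to 15 N) and home, its middle is 29.5 mm below.
- crank_grip (a point): middle of the crank's black revolving handle, 18 mm thick, 52 mm long, lying along the rotator's y, 85 mm from the bush's axis on the rotator's y- side and 50 mm from the shaft's axis. When the shaft's cross-hole (10 mm) comes under the waiting pin, only the hidden nose drops, 5 mm; the crank then goes solid after 0.1 to 0.3 rad of play. The pin can be pressed home anywhere in that play.
- crank (a joint): angle of the crank about the rotator's y axis, rad: 0 with the handle straight above the shaft, positive as it leans to the rotator's x+ (the back). Starts at -1.25 to -0.85; the cross-hole comes up at an angle that differs each time and cannot be seen, between -0.45 and 0.65. The crank stays where it is left and turns with about 1 N at the handle.
- amber_bottle: amber reagent bottle, 58 mm across, 126 mm high, a bystander; origin at the centre of its underside
- beaker: glass beaker, 59 mm across, 71 mm high, a bystander; origin at the centre of its underside
- dropper_bottle: white dropper bottle with red tip, 31 mm across, 94 mm high, a bystander; origin at the centre of its underside

How it is judged (in metres and radians):
On the way, in this order (a step that is already met when the one before it is completed fails the run):
1. the pin waits in the guide bush, its shoulder on the spring balls (its middle within 3 mm of the waiting height and 5 mm of the bush's axis, within 0.1 rad of upright) (z of pin_mid in the frame of bush_mouth between -0.002 and 0.004 m and horizontal distance between pin_mid and bush_mouth below 0.005 m and angle between pin_mid's own z axis and vertical below 0.1 rad), for 0.2 s.
2. the shaft has been turned and the pin is pressed home through it (its middle more than 27.5 mm below the bush mouth) (z of pin_mid in the frame of bush_mouth below -0.0275 m and horizontal distance between pin_mid and bush_mouth below 0.004 m), for 0.2 s.
At the end, for the whole second after the job is handed in: The pin is through the shaft and home: its middle at least 27.5 mm below the bush mouth (knob within 2 mm of the bush), within 4 mm of the bush's axis and 0.06 rad of upright, and the crank at rest (all of step 2 and angle between pin_mid's own z axis and vertical below 0.06 rad and velocity of joint crank between -0.05 and 0.05 rad/s); the robot touches nothing.
It fails at once if the pin is jammed or rammed against the rotator, its shaft included, with more than 80 N (contact force between lock_pin and rotator above 80 N).
It fails at once if a bottle or the beaker is pushed 2 cm or tipped (distance of any of amber_bottle, beaker, dropper_bottle from where it was at the start of the episode above 0.02 m or angle between any of amber_bottle, beaker, dropper_bottle's own z axis and vertical above 0.3 rad).
It also fails if it takes over 72 s, if anything falls off the work surface, if the arm or the gripper's body presses on something with over 40 N, if the wrist force passes 120 N, or if a joint passes its speed limit or range.

## Working session

There is one attempt and no reset: what is moved stays moved. The work goes in short steps, each a Python script; the robot and the scene stay as the last script left them, time stands still between calls to the robot, and variables do not carry over. Pictures are saved under pics/ and viewed, on a budget of 10 in all, crops included, one or two more only if the job needs it, and the job is handed in when it is done.

```bash
ls; mkdir -p pics
python3 - <<'E'
from station import robot, fingers, vision, workorder, recognise
import cv2, numpy as np
np.set_printoptions(precision=4,suppress=True)
for c in ("scene","top"):
    im=vision.grab_frame(c); cv2.imwrite(f"pics/{c}0.png",im[:,:,::-1])
    k=vision.calibration(c); print(c,k)
    for n in ("pin_mid","lock_pin","rotator","bush_mouth","crank_grip","crank","amber_bottle","beaker","dropper_bottle"):
        try: print(n,[(np.round(d["rect"],1).tolist(),round(d["p"],2)) for d in recognise(n,c)[:2]])
        except Exception as e: print(n,e)
print(vision.calibration("wrist"),robot.current_time_s(),robot.current_eef_rot())
E
```

```text
pics
scene {'mtx': array([[383.0126,   0.    , 282.3358],
       [  0.    , 383.0126, 205.9562],
       [  0.    ,   0.    ,   1.    ]]), 'extrinsics': array([[ 0.6103, -0.7921, -0.0042, -0.3037],
       [ 0.5059,  0.3857,  0.7715, -0.3438],
       [-0.6095, -0.473 ,  0.6362, -0.7601],
       [ 0.    ,  0.    ,  0.    ,  1.    ]])}
pin_mid [([336.2, 258.8, 9.8, 20.0], 0.55)]
lock_pin [([334.2, 259.5, 6.8, 23.4], 0.49)]
rotator [([271.1, 199.9, 67.1, 66.2], 0.58)]
bush_mouth [([272.4, 201.5, 69.9, 63.6], 0.78)]
crank_grip [([284.7, 206.4, 14.6, 16.3], 0.59)]
crank [([269.4, 192.7, 57.8, 42.8], 0.91), ([181.4, 200.5, 22.7, 27.2], 0.59)]
amber_bottle [([186.8, 172.5, 18.5, 35.4], 0.55)]
beaker [([181.8, 200.6, 20.7, 26.6], 0.61)]
dropper_bottle [([389.6, 318.1, 16.1, 30.3], 0.56)]
top {'mtx': array([[480.0511,   0.    , 280.9028],
       [  0.    , 480.0511, 204.6789],
       [  0.    ,   0.    ,   1.    ]]), 'extrinsics': array([[ 0.0322, -0.9995,  0.0016, -0.0026],
       [ 0.9778,  0.0319,  0.207 , -0.501 ],
       [-0.2069, -0.0052,  0.9783, -1.4866],
       [ 0.    ,  0.    ,  0.    ,  1.    ]])}
pin_mid []
lock_pin []
rotator [([261.8, 185.4, 67.8, 43.1], 0.82)]
bush_mouth [([262.5, 185.6, 67.6, 46.0], 0.94), ([164.9, 203.1, 22.2, 27.4], 0.2)]
crank_grip [([286.8, 199.8, 14.8, 7.4], 0.59)]
crank [([262.2, 183.6, 69.5, 38.0], 0.6)]
amber_bottle [([165.5, 204.2, 25.6, 23.6], 0.93), ([189.2, 229.8, 23.8, 22.4], 0.25)]
beaker [([186.8, 230.5, 22.6, 18.0], 0.83)]
dropper_bottle []
{'mtx': array([[328.2753,   0.    , 277.7583],
       [  0.    , 328.2753, 210.5664],
       [  0.    ,   0.    ,   1.    ]]), 'T_tool_cam': array([[-0.0001,  0.9485,  0.3169,  0.0814],
       [ 1.    ,  0.0002, -0.0001,  0.0008],
       [-0.0001,  0.3169, -0.9485, -0.1267],
       [ 0.    ,  0.    ,  0.    ,  1.    ]])} 1.0 [179.9981   0.0012 160.3085]
```

Run:
```python
import cv2
a=cv2.imread("pics/scene0.png")[150:350,150:420]; b=cv2.imread("pics/top0.png")[140:340,140:400]
cv2.imwrite("pics/s1.png",cv2.resize(a,None,fx=2.95,fy=2.95,interpolation=cv2.INTER_CUBIC))
cv2.imwrite("pics/t1.png",cv2.resize(b,None,fx=3,fy=3,interpolation=cv2.INTER_CUBIC))
```

```text
(no output)
```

View pics/s1.png

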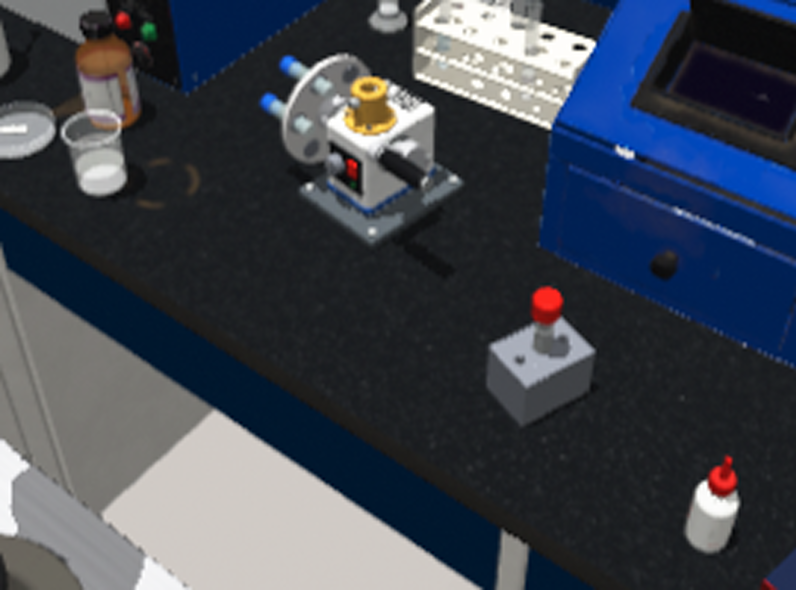

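View pics/t1.png

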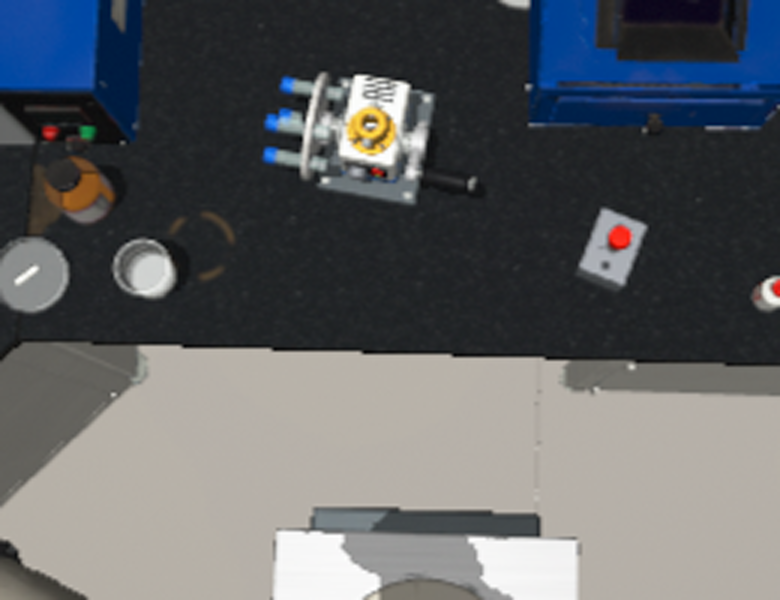

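```bash
cat > h.py <<'E'
from station import robot, fingers, vision, workorder, recognise
import cv2, numpy as np
from scipy.spatial.transform import Rotation as Rn
np.set_printoptions(precision=4,suppress=True)
def world_cam(name):
    k=vision.calibration(name)
    if name!="wrist":
        E=np.array(k["extrinsics"]); T=np.linalg.inv(E)
    else:
        P=np.eye(4); P[:3,3]=robot.current_tool_pos(); P[:3,:3]=Rn.from_euler("xyz",robot.current_eef_rot(),degrees=True).as_matrix()
        T=P@np.array(k["T_tool_cam"])
    return np.array(k["mtx"]),T
def on_plane(K,T,uv,z):
    d=T[:3,:3]@(np.array([1,-1,-1])*(np.linalg.inv(K)@[uv[0],uv[1],1])); o=T[:3,3]
    return o+d*(z-o[2])/d[2]
def project(K,T,p):
    c=T[:3,:3].T@(np.asarray(p,float)-T[:3,3]); q=K@(c*[1,-1,-1]); return q[:2]/q[2]
def wrench(): return np.array(robot.current_contact_force())
E
python3 - <<'E'
from h import *
for n,pts in (("scene",{"bush":(275.8,179.2,.139),"knob":(335.1,253.4,.099),"grip":(284.9,205.9,.105)}),
          ("top",{"bush":(263.3,182,.139),"knob":(346.3,219.3,.099),"grip":(290,201,.105),"beak":(188,229,.0),"drop":(396,237,.05),"rotl":(245,183,.08)})):
    K,T=world_cam(n)
    for k,v in pts.items(): print(n,k,on_plane(K,T,v[:2],v[2]))
E
```

```text
scene bush [0.5591 0.0692 0.139 ]
scene knob [ 0.4547 -0.1876  0.099 ]
scene grip [0.5159 0.005  0.105 ]
top bush [0.5515 0.0692 0.139 ]
top knob [ 0.4514 -0.1899  0.099 ]
top grip [ 0.5023 -0.0144  0.105 ]
top beak [0.4204 0.316  0.    ]
top drop [ 0.4086 -0.3541  0.05  ]
top rotl [0.5616 0.1298 0.08  ]
```

Run:
```python
from h import *
for y in (-90,0,90,160,180):
  for p in ([.452,-.188,.24],[.555,.069,.29],[.51,-.005,.11]):
    q=robot.inverse_kinematics(p,[180,0,y]); print(y,p,None if q is None else np.array(q))
robot.move_to([.452,-.188,.24],[180,0,180]); print(robot.current_time_s(),robot.current_tool_pos())
K,T=world_cam("wrist"); im=vision.grab_frame("wrist"); cv2.imwrite("pics/w1.png",im[:,:,::-1])
print(recognise("pin_mid","wrist"),project(K,T,[.453,-.189,.110]))
hsv=cv2.cvtColor(im,cv2.COLOR_RGB2HSV); m=((hsv[...,0]<8)|(hsv[...,0]>172))&(hsv[...,1]>150)&(hsv[...,2]>80)
n,l,s,c=cv2.connectedComponentsWithStats(m.astype(np.uint8)); print(s[1:],c[1:])
```

```text
-90 [0.452, -0.188, 0.24] [ -30.2406   18.3084   64.771    98.1357  -17.1494   74.52   -141.9278]
-90 [0.555, 0.069, 0.29] [ 31.0275  29.0179 -61.6939  79.0326  25.3304  86.5918 151.0444]
-90 [0.51, -0.005, 0.11] [ -47.5259   33.2456   64.6408  105.5749  -33.7088   63.2094 -150.3308]
0 [0.452, -0.188, 0.24] [-27.8161  16.929   60.8194  98.0807 -15.333   74.0357 -53.7769]
0 [0.555, 0.069, 0.29] [-39.0009  21.0097  42.4448  81.823  -14.1229  82.5824 -86.651 ]
0 [0.51, -0.005, 0.11] [-37.2751  25.8489  47.3572 105.283  -22.0889  58.525  -70.9714]
90 [0.452, -0.188, 0.24] [-18.3815  13.7117  47.3686  97.838  -10.5046  73.0506  31.2548]
90 [0.555, 0.069, 0.29] [-37.7229  20.6448  40.4711  81.7768 -13.3472  82.4372   2.6702]
90 [0.51, -0.005, 0.11] [-32.1923  23.9049  40.0184 105.1201 -18.0069  57.4485  15.2388]
160 [0.452, -0.188, 0.24] [-25.2496  15.7899  56.9272  98.0191 -13.7459  73.6635 104.5983]
160 [0.555, 0.069, 0.29] [-31.3454  19.2626  31.0239  81.5373  -9.8888  81.9114  69.6458]
160 [0.51, -0.005, 0.11] [-29.1885  23.0365  35.8635 105.019  -15.8658  56.9909  83.247 ]
180 [0.452, -0.188, 0.24] [-27.2001  16.6301  59.8623  98.0662 -14.9255  73.9356 125.8067]
180 [0.555, 0.069, 0.29] [-29.8508  19.0243  28.8822  81.4792  -9.1525  81.8249  89.0034]
180 [0.51, -0.005, 0.11] [-28.0753  22.7567  34.3495 104.9807 -15.1114  56.8468 102.5452]
3.6667 [ 0.4525 -0.187   0.2398]
[{'rect': [276.9, 200.8, 27.3, 33.3], 'p': 0.81}] [274.3749 205.8531]
[[  0 105  67  17 304]
 [ 65 139  33  22 492]
 [264 191  27  30 646]
 [518 255  22  12 127]] [[ 31.1086 113.5757]
 [ 82.4431 149.6911]
 [276.7492 205.37  ]
 [528.2913 260.4331]]
```

View pics/w1.png

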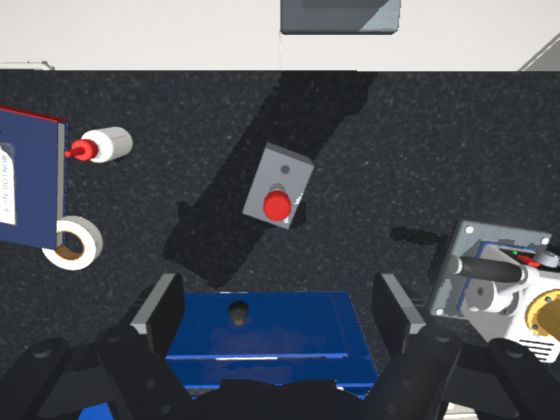

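```bash
cat >> h.py <<'E'
from scipy.optimize import least_squares
def fit_cyl(K,T,box,r,z0,z1,guess):
    a=np.linspace(0,2*np.pi,72,endpoint=False)
    def f(xy):
        P=np.array([project(K,T,[xy[0]+r*np.cos(t),xy[1]+r*np.sin(t),z]) for t in a for z in (z0,z1)])
        lo,hi=P.min(0),P.max(0); return np.r_[lo-box[:2],hi-(np.array(box[:2])+box[2:])]
    s=least_squares(f,guess,diff_step=1e-4); return s.x,s.fun
def blob(im,lo,hi,near):
    hsv=cv2.cvtColor(im,cv2.COLOR_RGB2HSV); hsv[...,0]=(hsv[...,0].astype(int)+20)%180
    m=cv2.inRange(hsv,np.array(lo),np.array(hi)); n,l,s,c=cv2.connectedComponentsWithStats(m)
    i=[j for j in range(1,n) if s[j,4]>60]; j=min(i,key=lambda j:np.hypot(*(c[j]-near))); return s[j],c[j]
E
python3 - <<'E'
from h import *
K,T=world_cam("wrist"); print(robot.current_tool_pos())
im=vision.grab_frame("wrist")
s,c=blob(im,[8,150,80],[28,255,255],(277,205)); print(s,c)
k,res=fit_cyl(K,T,s[:4],.012,.088,.110,[.453,-.189]); print("knob",k,res)
fingers.gripper_to(0.6)
robot.line_to([k[0],k[1],.15],[180,0,180],velocity=.1)
K,T=world_cam("wrist"); im=vision.grab_frame("wrist"); cv2.imwrite("pics/w2.png",im[:,:,::-1])
pr=project(K,T,[*k,.11]); s,c=blob(im,[8,150,80],[28,255,255],pr); print(robot.current_tool_pos(),pr,s,c)
print(fit_cyl(K,T,s[:4],.012,.088,.110,k))
E
```

```text
[ 0.4524 -0.1871  0.2399]
[264 191  27  30 652] [276.9739 205.5138]
knob [ 0.4562 -0.1866] [-1.0756 -2.2758  1.0757  2.2808]
[ 0.4567 -0.187   0.1507] [277.2184 252.2386] [ 257  222   40   46 1488] [276.3427 244.8105]
(array([ 0.4562, -0.1867]), array([-1.3802, -3.2416,  1.3796,  3.2677]))
```

Run:
```python
from h import *
x,y=.4560,-.1867
print(robot.line_to([x,y,.097],velocity=.08,f_stop=8),robot.current_tool_pos())
fingers.gripper_to(0,force=50); print(robot.current_finger_gap(),wrench())
print(robot.line_to([x,y,.157],velocity=.06,f_stop=15),wrench(),robot.current_finger_gap(),robot.current_tool_pos())
robot.line_to([x,y,.27],velocity=.2)
robot.move_to([.515,.02,.29],[180,0,180]); robot.pause(.2)
print(robot.current_tool_pos(),wrench(),robot.current_finger_gap(),robot.current_time_s())
K,T=world_cam("wrist"); im=vision.grab_frame("wrist"); cv2.imwrite("pics/w3.png",im[:,:,::-1])
print(recognise("bush_mouth","wrist"),recognise("crank_grip","wrist"),project(K,T,[.555,.069,.139]))
```

```text
False [ 0.4563 -0.187   0.0972]
0.2668187616265917 [0.0835 0.4213 1.935 ]
False [-0.3153  0.2124 -2.3928] 0.26474439296391056 [ 0.4557 -0.1865  0.1566]
[0.5146 0.0174 0.2901] [-0.0802  0.8297 -0.2375] 0.2671173202783047 9.4667
[{'rect': [334.8, 222.9, 228.7, 129.0], 'p': 0.68}] [{'rect': [252.5, 184.1, 58.7, 22.1], 'p': 0.93}] [333.3718 239.8855]
```

View pics/w3.png

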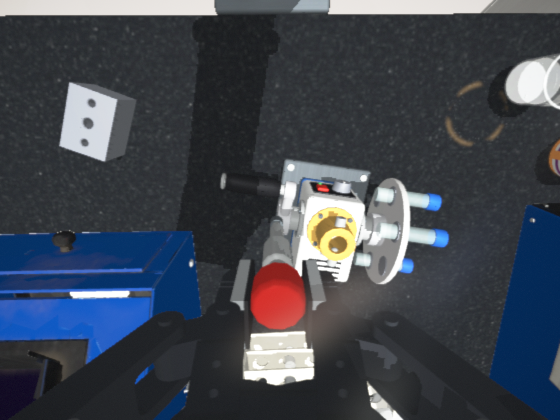

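Run:
```python
from h import *
K,T=world_cam("wrist"); t=np.array(robot.current_tool_pos()); print(t)
print("bush",on_plane(K,T,(338.5,242.5),.139))
a,b=on_plane(K,T,(286,160),.005),on_plane(K,T,(368,173),.005); print("plate edge",a,b,np.degrees(np.arctan2(-(b-a)[0],(b-a)[1])))
for z in (.095,.105): 
  a,b=on_plane(K,T,(223,181),z),on_plane(K,T,(283,187),z); print("handle",a,b,(a+b)/2,np.degrees(np.arctan2(-(b-a)[0],(b-a)[1])))
print("tip proj",project(K,T,t+[0,0,-.09]),"shoulder",project(K,T,t+[0,0,-.047]),"knob top",project(K,T,t+[0,0,.013]))
im=cv2.imread("pics/w3.png")[150:310,210:420]; cv2.imwrite("pics/w3c.png",cv2.resize(im,None,fx=3.7,fy=3.7,interpolation=cv2.INTER_CUBIC))
```

```text
[0.5149 0.0188 0.2901]
bush [0.5578 0.0754 0.139 ]
plate edge [0.5044 0.0299 0.005 ] [0.5212 0.1345 0.005 ] -9.16382856296236
handle [ 0.5099 -0.0354  0.095 ] [0.5163 0.0248 0.095 ] [ 0.5131 -0.0053  0.095 ] -6.018196708743459
handle [ 0.5075 -0.0337  0.105 ] [0.5137 0.0246 0.105 ] [ 0.5106 -0.0045  0.105 ] -6.018196708743467
tip proj [276.7038 222.2766] shoulder [276.4809 248.2859] knob top [275.9426 311.1233]
```

View pics/w3c.png

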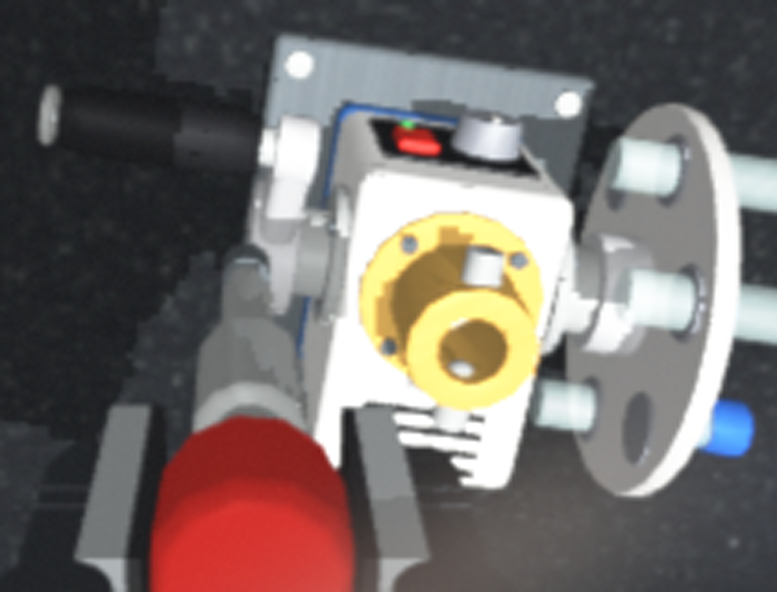

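Run:
```python
from h import *
K,T=world_cam("wrist"); print("bush",on_plane(K,T,(338.0,244.4),.139),"tip",on_plane(K,T,(277,220),.2))
robot.line_to([.558,.0735,.29],velocity=.1); robot.line_to([.558,.0735,.247],velocity=.05); robot.pause(.5)
t=[np.array(robot.current_tool_pos()) for _ in range(6)]; print(np.array(t))
K,T=world_cam("wrist"); im=vision.grab_frame("wrist"); cv2.imwrite("pics/w4.png",im[:,:,::-1])
p=project(K,T,np.mean(t,0)+[0,0,-.09]); print(p,project(K,T,[.558,.0735,.139]))
im=vision.grab_frame("scene"); S=cv2.resize(im[150:215,240:310],None,fx=6,fy=6,interpolation=cv2.INTER_CUBIC)
w=cv2.resize(cv2.imread("pics/w4.png")[130:290,210:370],None,fx=2.4,fy=2.4,interpolation=cv2.INTER_CUBIC)
c=np.zeros((400,800,3),np.uint8); c[:384,:384]=w; c[:390,385:800]=S[:390,:415,::-1]; cv2.imwrite("pics/w4c.png",c)
```

```text
bush [0.5597 0.0751 0.139 ] tip [0.5132 0.019  0.2   ]
[[0.558  0.0735 0.2471]
 [0.558  0.0735 0.2471]
 [0.558  0.0735 0.2471]
 [0.558  0.0735 0.2471]
 [0.558  0.0735 0.2471]
 [0.558  0.0735 0.2471]]
[276.7276 222.2869] [276.7665 213.8921]
```

View pics/w4c.png

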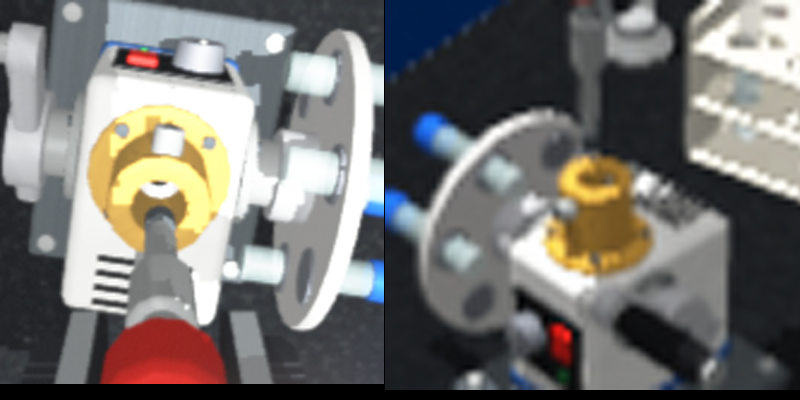

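```bash
cat >> h.py <<'E'
def probe(c,z,d,dist=.006,f=2.5):
    d=np.array(d,float); robot.line_to([*c,z],velocity=.03); robot.pause(.1)
    hit=robot.line_to(np.r_[np.array(c)+d*dist,z],velocity=.012,f_stop=f)
    p=np.array(robot.current_tool_pos()); w=wrench(); robot.line_to([*c,z],velocity=.03); print(d,hit,(p[:2]-c)*1e3,w); return hit,p
E
python3 - <<'E'
from h import *
fingers.gripper_to(0,force=100)
c=np.array([.558,.0735])
h=robot.line_to([*c,.215],velocity=.02,f_stop=4); print(h,robot.current_tool_pos(),wrench())
if not h:
    r={}
    for d in ((0,1),(0,-1)): r[d]=probe(c,.215,d)[1]
    c[1]=(r[0,1][1]+r[0,-1][1])/2
    for d in ((1,0),(-1,0)): r[d]=probe(c,.215,d)[1]
    c[0]=(r[1,0][0]+r[-1,0][0])/2
    robot.line_to([*c,.215],velocity=.02)
    print(c,wrench(),robot.current_finger_gap(),robot.current_time_s())
E
```

```text
False [0.5581 0.0735 0.2151] [ 1.3063 -0.5882 -1.4157]
[0. 1.] True [0.0079 4.1746] [ 1.2758 -0.7033 -1.0934]
[ 0. -1.] True [-0.1968 -4.3401] [ 1.8372  0.8487 -0.9184]
[1. 0.] False [ 5.7539 -0.0079] [-0.45    0.4787 -0.6358]
[-1.  0.] True [-1.0182 -0.1098] [ 3.3008 -0.6168 -0.3808]
[0.5604 0.0734] [-0.6178  0.0599 -1.2977] 0.24733403240453092 18.85
```

Run:
```python
from h import *
c=np.array([.5612,.0734]); r={}
for d in ((1,0),(-1,0)): r[d]=probe(c,.215,d)[1]
c[0]=(r[1,0][0]+r[-1,0][0])/2
for d in ((0,1),(0,-1)): r[d]=probe(c,.215,d)[1]
c[1]=(r[0,1][1]+r[0,-1][1])/2
robot.line_to([*c,.215],velocity=.02); robot.pause(.2)
print(c,wrench(),robot.current_time_s())
h=robot.line_to([*c,.172],velocity=.02,f_stop=3); print(h,robot.current_tool_pos(),wrench(),robot.current_time_s())
```

```text
[1. 0.] True [3.0482 0.3593] [-0.5755  0.7087 -1.5016]
[-1.  0.] True [-3.6677 -0.3092] [ 2.1869 -0.2455  0.5164]
[0. 1.] False [0.0341 5.2196] [-0.7918 -1.4692 -1.2411]
[ 0. -1.] False [-0.0002 -4.9952] [-0.3619  2.4965 -1.3799]
[0.5609 0.0735] [ 0.0658  0.109  -1.7986] 24.175
True [0.5612 0.0736 0.1782] [0.7408 0.7548 2.6871] 25.8
```

Run:
```python
from h import *
fingers.gripper_to(0.5); robot.pause(.3); print(wrench(),robot.current_tool_pos())
p=np.array(robot.current_tool_pos()); robot.line_to([p[0],p[1],.28],velocity=.12)
robot.line_to([.50,.01,.30],velocity=.15); robot.pause(.2)
K,T=world_cam("wrist"); im=vision.grab_frame("wrist"); cv2.imwrite("pics/w5.png",im[:,:,::-1])
t=np.array(robot.current_tool_pos()); print(t,robot.current_time_s())
b=np.array([.561,.0735]); print("knob",project(K,T,[*b,.1915]))
rc=[d["rect"] for d in recognise("crank_grip","wrist")[:1]]; print(rc)
s,c=blob(im,[8,150,80],[28,255,255],project(K,T,[*b,.18])); print(s,c,fit_cyl(K,T,s[:4],.012,.169,.191,b))
for yaw in (-6,-9):
  y=np.radians(yaw); ex=np.array([np.cos(y),np.sin(y)]); ey=np.array([-np.sin(y),np.cos(y)])
  for a in (-1.25,-1.05,-.85):
    q=[np.r_[b-ey*l+ex*.05*np.sin(a),.08+.05*np.cos(a)] for l in (59,85,111) for l in (l/1000,)]
    print(yaw,a,q[1],[project(K,T,x).round(1).tolist() for x in q])
```

```text
[-0.5699  1.0638 -0.2457] [0.5603 0.0737 0.1773]
[0.5003 0.0108 0.2996] 28.45
knob [354.2194 285.6694]
[[258.7, 199.4, 55.4, 22.6]]
[342 263  28  30 362] [357.6657 274.7956] (array([0.5601, 0.0768]), array([-3.2373, -4.1119,  2.9899,  4.1932]))
-6 -1.25 [ 0.5049 -0.0061  0.0958] [[286.4, 191.9], [261.6, 189.3], [236.6, 186.7]]
-6 -1.05 [ 0.509  -0.0065  0.1049] [[286.2, 198.0], [260.7, 195.4], [235.2, 192.7]]
-6 -0.85 [ 0.5148 -0.0071  0.113 ] [[285.7, 205.8], [259.8, 203.1], [233.8, 200.5]]
-9 -1.25 [ 0.5008 -0.003   0.0958] [[289.2, 189.3], [264.4, 185.5], [239.5, 181.6]]
-9 -1.05 [ 0.5049 -0.0037  0.1049] [[288.8, 195.4], [263.5, 191.5], [238.0, 187.5]]
-9 -0.85 [ 0.5106 -0.0046  0.113 ] [[288.0, 203.1], [262.3, 199.1], [236.3, 195.1]]
```

View pics/w5.png

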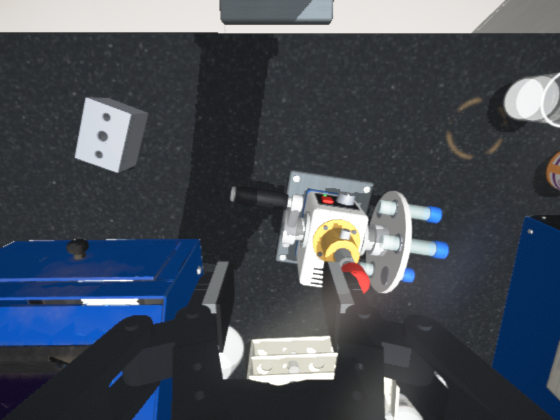

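```bash
cat >> h.py <<'E'
B=np.array([.5609,.0735]); YW=np.radians(-7.); ex=np.array([np.cos(YW),np.sin(YW)]); ey=np.array([-np.sin(YW),np.cos(YW)])
def handle(a,l=.090,dz=.004): return np.r_[B-ey*l+ex*.05*np.sin(a),.08+.05*np.cos(a)+dz]
E
python3 - <<'E'
from h import *
for yw in (-97,83):
    print(yw,[np.round(robot.inverse_kinematics(handle(a),[180,0,yw]),0).tolist() for a in (-.95,0,1.)])
ori=[180,0,-97]
p=handle(-.95)
robot.move_to([p[0]-.02,p[1]-.03,.27],ori); fingers.gripper_to(.5,force=20)
robot.line_to([p[0],p[1],.2],ori,velocity=.12); robot.pause(.2)
t=np.array(robot.current_tool_pos()); K,T=world_cam("wrist"); im=vision.grab_frame("wrist")
print(t,wrench(),robot.current_joint_positions(),robot.current_time_s())
print([project(K,T,handle(-.95,l,0)).round() for l in (.059,.111)],recognise("crank_grip","wrist")[:1])
cv2.imwrite("pics/w6.png",im[:,:,::-1])
E
```

```text
-97 [[7.0, 21.0, -10.0, 104.0, 4.0, 56.0, 169.0], [7.0, 23.0, -10.0, 96.0, 4.0, 61.0, 169.0], [7.0, 29.0, -10.0, 90.0, 5.0, 61.0, 169.0]]
83 [[-49.0, 36.0, 70.0, 105.0, -38.0, 66.0, 27.0], [-46.0, 40.0, 71.0, 98.0, -40.0, 72.0, 27.0], [-41.0, 46.0, 69.0, 92.0, -44.0, 73.0, 29.0]]
[ 0.51   -0.0113  0.2009] [-0.9831  0.4054  0.5755] [  8.104   15.4505 -10.8021  96.9188   3.1071  67.8377 169.4706] 30.9417
[array([279., 261.]), array([279., 193.])] [{'rect': [281.2, 232.2, 25.1, 69.9], 'p': 0.89}]
```

View pics/w6.png

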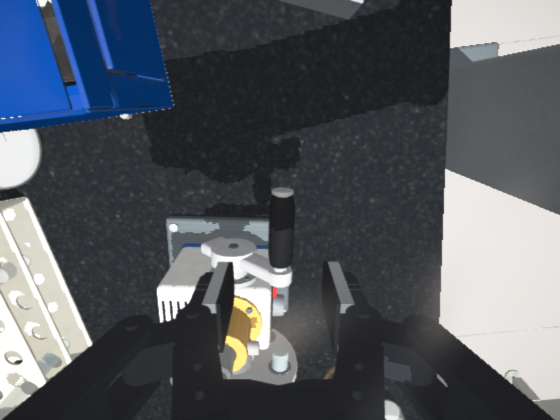

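Run:
```python
from h import *
a=-1.0; p=handle(a)
robot.line_to([p[0],p[1],.16],velocity=.06)
h=robot.line_to(p,velocity=.04,f_stop=5); print(h,robot.current_tool_pos(),wrench())
if not h:
    fingers.gripper_to(.31,force=20); robot.pause(.2); F0=wrench(); print("gap",robot.current_finger_gap(),F0,robot.current_time_s())
    while a<1.05:
        a+=.1
        h=robot.line_to(handle(a),velocity=.025,f_stop=5)
        t=np.r_[ex*np.cos(a),-np.sin(a)]; w=wrench()-F0
        print(round(a,2),h,round(float(w@t),1),w)
        if h or w@t<-4.5: break
    print(robot.current_tool_pos(),robot.current_time_s())
```

```text
False [ 0.5085 -0.0107  0.1113] [ 0.2581 -0.9155  0.7747]
gap 0.31107281182290625 [ 0.2108 -0.5388 -0.6917] 33.6917
-0.9 False 0.1 [-1.0465  0.4099  1.0163]
-0.8 False -0.4 [-1.1989  0.1174  0.5725]
-0.7 False -0.7 [-1.3877 -0.4117  0.5299]
-0.6 False -0.5 [-0.6477 -0.2789 -0.0552]
-0.5 False -0.4 [-0.8957  0.9348  1.0544]
-0.4 False -1.4 [-1.7944  0.6493  0.9234]
-0.3 False -0.3 [-0.4003  0.1452  0.3109]
-0.2 False -0.2 [-0.3921  0.1182  1.0528]
-0.1 False -0.4 [-0.4031  1.0696  1.6365]
-0.0 False -0.6 [-0.5731  0.5644  0.6805]
0.1 False 0.0 [0.2064 1.0944 0.6187]
0.2 False -0.2 [-0.0878  1.1352 -0.1951]
0.3 False -0.3 [0.2858 0.2486 1.69  ]
0.4 False -3.0 [-2.9232 -0.4467  0.9952]
0.5 False -5.1 [-5.4226  1.1337  0.5175]
[ 0.5716 -0.0187  0.1268] 38.9417
```

Run:
```python
from h import *
robot.line_to(handle(.40),velocity=.03); robot.pause(.1); print(wrench())
fingers.gripper_to(.5); p=handle(.4); robot.line_to([p[0],p[1],.26],velocity=.12)
robot.line_to([*B,.26],velocity=.15); fingers.gripper_to(0,force=60)
h=robot.line_to([*B,.200],velocity=.03,f_stop=6); print(h,robot.current_tool_pos(),wrench())
h=robot.line_to([*B,.173],velocity=.015,f_stop=25); robot.pause(.2); print(h,robot.current_tool_pos(),wrench(),robot.current_time_s())
```

```text
[-3.7296  0.0413  0.4355]
True [0.5612 0.0734 0.205 ] [-0.1355  0.2903  0.3012]
True [0.56   0.0736 0.1783] [-0.9045 -0.0849  4.4745] 45.85
```

Run:
```python
from h import *
h=robot.line_to([*B,.172],velocity=.015,f_stop=22); print(h,robot.current_tool_pos())
robot.line_to([*B,.26],velocity=.1); robot.line_to([.47,-.02,.30],velocity=.2); robot.pause(.3)
K,T=world_cam("scene"); im=vision.grab_frame("scene"); print(project(K,T,[*B,.150]),project(K,T,[*B,.1805]))
s,c=blob(im,[8,150,80],[28,255,255],project(K,T,[*B,.150])); print(s,c,robot.current_time_s())
cv2.imwrite("pics/s7.png",cv2.resize(im[140:230,220:320],None,fx=6,fy=6,interpolation=cv2.INTER_CUBIC)[:,:,::-1])
```

```text
True [0.56   0.0736 0.1783]
[274.892  175.0319] [274.7029 165.6253]
[271 170   9  11  83] [275.1205 174.9157] 48.3167
```

View pics/s7.png

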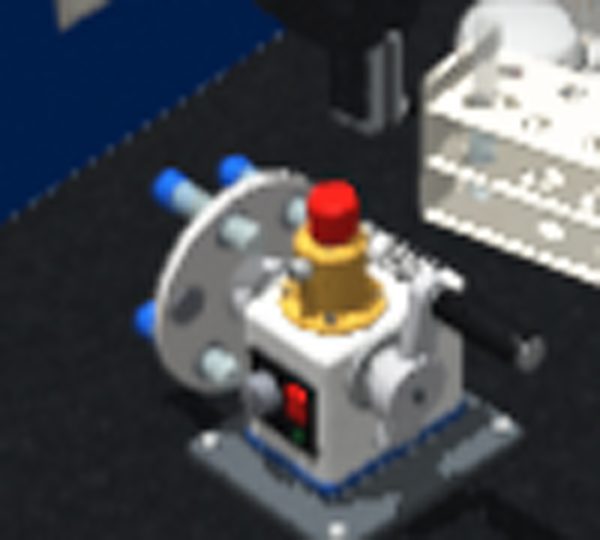

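The knob sits on the bush at scene pixel (275, 175), which matches the predicted home position. The crank is turned and the gripper is clear.

```bash
python3 -c "
from h import *
print(wrench(),robot.current_tool_pos()); workorder.close_job(); print('closed')"
```

```text
[-0.0271 -0.3135  0.4595] [ 0.4702 -0.0194  0.2996]
the job is handed in; nothing more can be done
closed
```

The rotator is locked: the pin is pressed home through the shaft, and I handed the job in. The clock read 48.3 s at my last check, against the 72 s limit.

- **Setting the pin:** I took the pin from its stand and felt for the bush centre with light sideways touches. I then lowered the pin until it met about 3 N, 0.7 mm above the bush mouth by the arm's reading, and let go.
- **Turning the crank:** I turned it with the jaws loosely round the handle. It went solid at about 0.4 rad, and I stopped at about 5 N.
- **Pressing home:** With the fingers shut, I pressed the pin down until it stopped against a 25 N limit. A second push with a 22 N limit stopped at the same height, with the pin's middle about 29 mm below the bush mouth.

**Last checks:** The final picture shows the knob on the bush at pixel (275.1, 174.9), against (274.9, 175.0) predicted for home. The gripper was clear, and the force on the tool was near zero.

**What disagreed or went unchecked:**
- **Bush position:** The fixed cameras put the bush about 4 to 6 mm from where the wrist camera and the touches found it, so I went by the touches.
- **Bush probing:** Some sideways touches did not trigger or gave a smaller range than expected.
- **Pressing contact:** First contact with the knob came about 3 mm lower than I expected.
- **Bottles and beaker:** I did not look at them again at the end. The arm never worked near them.

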